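# Lean the long rack plate in the drain tray

## Robot

A 6-joint arm with a two-finger parallel gripper is mounted at the origin on the work surface. World frame = base frame: x ahead of the robot, y to its left, z up, the work surface at z = 0. Lengths are in m, angles in rad, forces in N, time in s.
With the tool pointing down it reaches from about 0.375 to 0.975 m from the base axis. Payload 3.8 kg.
Tool frame: the origin (TCP) lies between the finger pads; the fingertips stand 8 mm ahead of it and the grasp point (between the pads) lies 11 mm behind it (finger_overhang is the distance from the TCP to the fingertips, in m); x points along the fingers, y is the direction in which the jaws open and shut, and the axes are right-handed (so a half turn about x gives the same grasp; the last joint's range is limited). The gripper opens to 88 mm and grips with 3 to 60 N. Pads are 18 mm wide; open, the fingers measure 123 mm over their backs; the gripper's body (75 mm by 187 mm) begins 45 mm behind the grasp point.
Start: joints at [-1.298, 0.264, 1.604, -0, 1.274, -0.037], TCP at [0.206, -0.643, 0.247] pointing down, gripper open.
Joint ranges: [-2.63, 2.63], [-0.94, 2.18], [0.31, 2.57], [-1.31, 4.45], [0, 2.66], [-2.55, 2.55]. Speed limits (rad/s): [2.57, 2.57, 3.14, 3.14, 3.14, 3.14].

## Interface

Orientations are given as a unit quaternion [x, y, z, w].
In Python, from rig import sense, grab_frame, camera_info, sign_off, spot_in, cut_out, finger_overhang gives the robot as it stands.
- The arm moves only by the tool arm_command, never from a script. Its argument "motion" is a list of rows, each a list of 5 numbers: the closure, from -1 (fully open) to 1 (shut), so that 0 is half open, then the shift along the tool's x, y, z in cm, then the turn about the tool's x in units of 5 degrees (1.0 is 5 degrees). A call has exactly 8 rows; each row shifts and turns the commanded pose from where the row before left it, along the tool's axes as they then stand; what a row does not reach is not made up. A row lasts 1/12 s, in which the tool goes at most 41.7 mm and 7.16 degrees, less where a joint would pass 70% of its speed; a pose out of reach is approached as far as the arm can. A call with a gripper value outside its range is refused whole. The fingers move at their own pace and stop on an object; "squeeze" is the grip in N (left out, the last holds). Time passes only in rows, so rows that do not move let the fingers close, or fill a call up. It gives the time, the measured TCP pose, the force and the opening at its end, in the units of the state.
- sense(): the state, without advancing time (a new reading comes with each control period).
- grab_frame(name): name is "side" or "top"; returns (picture, depth): 480x640x3 uint8, blue, green, red; 480x640 float32, m along the optical axis (not along the pixel's ray), 0 where there is no reading.
- camera_info(name): a dict with "mtx" (3x3 intrinsics, pixels), "view" (4x4, takes a point from world to camera coordinates). Camera axes: x right, y up, looking along -z (the intrinsics and any distortion apply to the point x, -y, -z); pixel columns grow to the right and rows downward; lengths in m; the calibration is good to about 2 mm. A picture is of the moment at which its call begins. camera_info takes no time and is no camera call.
- sign_off(): hands the job in, once; it reports no verdict.
Trained networks look in the newest picture that a camera, given by its name, has taken for a name from the list of things; names that differ only in an ending like _2 or _b are one class to them, and where a whole thing is asked for, a point or a joint stands for the part that bears it (a point fixed in the world has none). Each returns a list of dicts, best first, with "confidence" (0 to 1); they miss things now and then, are a little off and sometimes report something else, mostly with a low value. They report only what shows in the picture. A call takes as long as a camera call. They do not tell look-alikes from the thing itself.
- spot_in(camera, query): "bbox" ([left, top, width, height] in pixels, round what is visible of it).
- cut_out(camera, query): "region" (480x640 bool, what is visible of it) and "bbox" ([left, top, width, height] in pixels, round what is visible of it).
The state is a dict: "time": time; "joint_pos": joint angles; "dq": joint speeds; "effort": joint torques, N m; "position": TCP position; "tcp_rot": TCP orientation; "contact_force": force on the tool from outside, world axes, zero at the start; "ft_torque": the same for the moment, N m; "gripper_width": finger opening in m.
Only numpy, scipy, OpenCV 4.12 (cv2) and the standard library are available. Lean on these libraries where they do the work, as an engineer would, in place of code of your own. Each camera call takes 0.05 s, during which the arm holds its last target.

## Task

Two perforated blue rack plates have been washed. Take the longer one and lean it in the steel drain tray to drip dry: its foot on the tray floor against the low front lip, its upper end resting on the upright back panel, straight up the panel and near the middle of its width. Let go of it and leave the short plate and the rack of tubes where they are.

Things in the scene. Friction and masses are not known exactly. Their poses are not given: they have to be found in the camera images.
- long_plate: The longer loose plate: blue plastic, perforated look (two rows of dark round holes on both faces, solid to the touch), 240 mm long (its x) x 50 mm wide (its y) x 12 mm thick (its z), 85 to 170 g. Lies flat on the bench. Origin at its very centre (6 mm above the bench at the start). Both ends are alike; either may be the foot.
- drain_tray: Fixed steel tray, 226 (x) x 180 mm (y), no side walls. Origin: centre of its underside, on the bench. Floor 6 mm thick. Low front lip (stop) at -x, robot side: 24 mm high, inner face at x = -103 mm. Upright back panel (wall) at +x: 165 mm high, inner face at x = +103 mm, white cap strip; both 10 mm thick. Properly leaned, the long plate slopes about 34 degrees, its centre 78 mm above this origin.
- short_plate: The other loose plate, a bystander: same look, width and thickness, but only 140 mm long (its x). Origin at its very centre. Lies flat on the bench.
- tube_rack: Bystander: blue three-tier tube rack with some green-capped tubes, 80 mm (its x) x 190 mm (its y), 90 mm high over the caps. Origin at the centre of its underside. Stands on the bench beyond the plates and the tray.
Mind the look-alikes: they are no part of the job. What is shaped like the long_plate but red is not meant.

How it is judged:
By the outcome, as a careful person would: the job done as asked, in the order asked, and still so for the second after the job is handed in, with the robot touching nothing.
It also fails if it takes over 40 s, if anything falls off the work surface, if the arm or the gripper's body presses on something with over 40 N, if the wrist force passes 120 N, or if a joint passes its speed limit or range.

## Working session

There is one attempt and no reset: what is moved stays moved. The work goes in short steps, Python scripts to look and compute and a tool call to move; the robot and the scene stay as the last step left them, time stands still between calls to the robot, and variables do not carry over. Pictures are saved under pics/ and viewed, and the job is handed in when it is done.

Besides the shell and the picture viewer there is one more tool, called after "Request:" by a JSON object that holds its "name" and its "arguments", one argument or row to a line. arm_command: Moves the arm, as the interface text tells. Its arguments: {"type":"object","properties":{"motion":{"type":"array","items":{"type":"array","items":{"type":"number"}}},"squeeze":{"type":"number"}},"required":["motion"]}

```bash
mkdir -p pics; ls; python3 - <<'E'
from rig import *
import cv2,numpy as np
s=sense();print({k:np.round(v,3) for k,v in s.items()})
for n in("side","top"):
    p,d=grab_frame(n);cv2.imwrite(f"pics/{n}0.png",p);np.save(f"pics/{n}0.npy",d)
    c=camera_info(n);print(n,np.round(c["mtx"],1).tolist(),np.round(c["view"],3).tolist(),[k for k in c])
    for q in("long_plate","short_plate","drain_tray"):
        for r in cut_out(n,q): print(n,q,round(r["confidence"],2),r["bbox"],int(r["region"].sum()))
E
```

```text
pics
{'time': np.float64(0.0), 'joint_pos': array([-1.298,  0.265,  1.605, -0.   ,  1.274, -0.037]), 'dq': array([-0.   ,  0.001, -0.   , -0.   ,  0.001,  0.   ]), 'effort': array([-1.0000e-03, -5.0211e+01, -3.5687e+01,  7.3000e-02,  2.9000e-02,
       -0.0000e+00]), 'position': array([ 0.206, -0.642,  0.245]), 'tcp_rot': array([-0.699, -0.11 ,  0.699, -0.108]), 'contact_force': array([-0.225,  0.413,  0.398]), 'ft_torque': array([-0.029, -0.028,  0.023]), 'gripper_width': np.float64(0.088)}
side [[451.6, 0.0, 328.2], [0.0, 451.6, 241.4], [0.0, 0.0, 1.0]] [[-0.895, -0.446, -0.017, 0.443], [0.22, -0.474, 0.853, -0.142], [-0.388, 0.76, 0.522, -0.847], [0.0, 0.0, 0.0, 1.0]] ['mtx', 'view']
side long_plate 0.97 [377.9, 338.8, 53.0, 130.6] 4260
side long_plate 0.66 [389.3, 224.3, 100.6, 21.9] 1534
side long_plate 0.55 [178.7, 294.5, 112.6, 58.3] 2602
side short_plate 0.85 [270.1, 238.6, 61.3, 27.3] 949
side drain_tray 0.67 [286.5, 129.8, 102.8, 93.8] 4480
top [[580.8, 0.0, 322.9], [0.0, 580.8, 240.9], [0.0, 0.0, 1.0]] [[0.02, -1.0, -0.008, 0.003], [0.993, 0.019, 0.119, -0.524], [-0.119, -0.01, 0.993, -1.3], [0.0, 0.0, 0.0, 1.0]] ['mtx', 'view']
top long_plate 0.89 [371.5, 297.8, 72.1, 98.7] 2328
top long_plate 0.78 [193.0, 180.4, 29.4, 103.0] 2250
top short_plate 0.56 [316.6, 196.7, 19.6, 63.7] 1287
top short_plate 0.35 [402.4, 152.0, 99.2, 119.1] 9063
top drain_tray 0.79 [400.9, 150.7, 100.2, 120.2] 8975
```

View pics/side0.png

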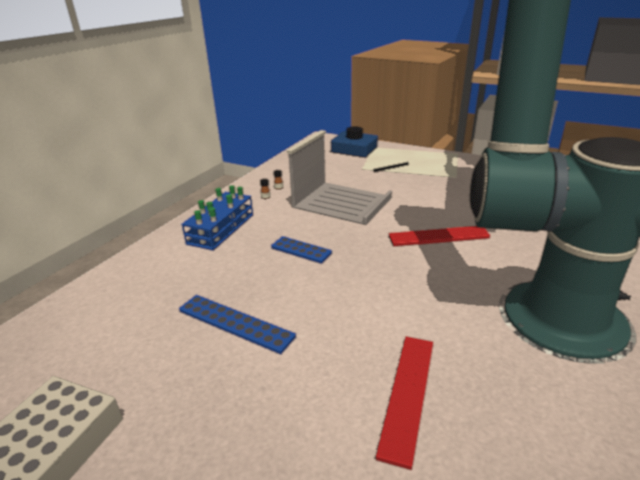

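View pics/top0.png

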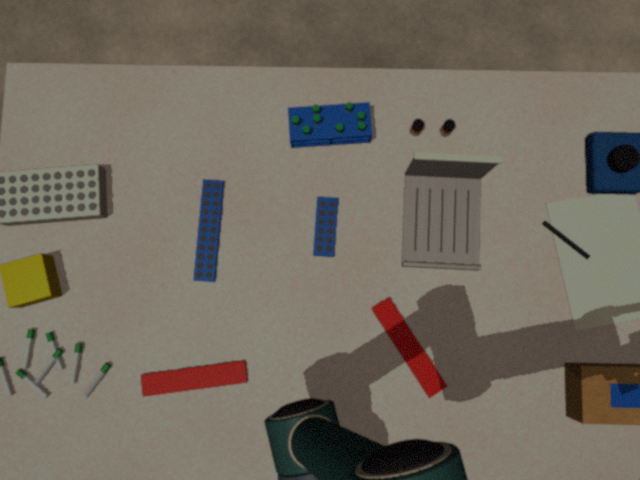

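The things that could be taken for the long plate, in top pixels, are the long blue plate (208,230), the short blue plate (326,226), and red look-alikes at (408,348) and (194,378). I choose the blue one at (208,230), which shows in the side view at (237,323). The tray is at (442,215) with its wall at the top, towards +x. Next I'll measure both and crop close.

```bash
cat > h.py <<'E'
from rig import *
import cv2,numpy as np
def world(n,uv,d):
    c=camera_info(n);K=c["mtx"];V=c["view"];uv=np.atleast_2d(uv).astype(float)
    x=(uv[:,0]-K[0,2])/K[0,0]*d;y=(uv[:,1]-K[1,2])/K[1,1]*d
    P=np.c_[x,-y,-d*np.ones(len(uv))]
    return (P-V[:3,3])@V[:3,:3]
def onplane(n,uv,z):
    a=world(n,uv,0.);b=world(n,uv,1.);t=(z-a[:,2])/(b[:,2]-a[:,2]);return a+(b-a)*t[:,None]
def proj(n,P):
    c=camera_info(n);q=np.atleast_2d(P)@c["view"][:3,:3].T+c["view"][:3,3]
    q=np.c_[q[:,0],-q[:,1],-q[:,2]]@c["mtx"].T;return q[:,:2]/q[:,2:]
E
python3 - <<'E'
from h import *
p=cv2.imread("pics/top0.png");d=np.load("pics/top0.npy");cv2.imwrite("pics/crop.png",cv2.resize(p[160:300,170:350],None,fx=4,fy=4,interpolation=2))
hsv=cv2.cvtColor(p,cv2.COLOR_BGR2HSV)
def pl(n,p,d,box):
    l,t,w,h=box;m=np.zeros((480,640),np.uint8)
    b=p.astype(int);m[t:t+h,l:l+w]=((b[...,0]-b[...,2])>15)[t:t+h,l:l+w]
    m=cv2.morphologyEx(m,cv2.MORPH_CLOSE,np.ones((7,7),np.uint8))
    v,u=np.nonzero(m);W=onplane(n,np.c_[u,v],.012);Wd=world(n,np.c_[u,v],d[v,u]);
    r=cv2.minAreaRect((W[:,:2]*1000).astype(np.float32));print(n,len(u),r,W.mean(0).round(4),np.median(Wd,0).round(4))
pl("top",p,d,(180,170,55,125));pl("top",p,d,(305,188,45,80))
ps=cv2.imread("pics/side0.png");ds=np.load("pics/side0.npy")
pl("side",ps,ds,(170,285,135,75));pl("side",ps,ds,(262,230,75,40))
# tray via depth
for n,dd,box in(("top",d,(385,140,130,140)),("side",ds,(270,120,135,110))):
    l,t,w,h=box;v,u=np.mgrid[t:t+h,l:l+w].reshape(2,-1);g=dd[v,u];u,v,g=u[g>0],v[g>0],g[g>0];W=world(n,np.c_[u,v],g)
    np.save(f"pics/W{n}.npy",W)
    for lo,hi in((.003,.012),(.015,.03),(.03,.15),(.155,.185)):
        k=(W[:,2]>lo)&(W[:,2]<hi)
        if k.sum()>5: print(n,lo,k.sum(),cv2.minAreaRect((W[k,:2]*1000).astype(np.float32)),np.percentile(W[k],[2,98],axis=0).round(3).tolist())
E
```

```text
top 2186 ((547.6669311523438, 281.269775390625), (50.84523391723633, 239.15579223632812), 87.05953979492188) [0.5462 0.2814 0.012 ] [0.5447 0.2811 0.0125]
top 1264 ((561.1538696289062, 8.504575729370117), (49.72469711303711, 139.81564331054688), 87.17671203613281) [0.5605 0.0085 0.012 ] [0.5606 0.0082 0.0125]
side 2616 ((545.6807250976562, 287.12518310546875), (55.067134857177734, 242.59274291992188), 87.14934539794922) [0.5379 0.2881 0.012 ] [0.5343 0.2884 0.0118]
side 826 ((558.502685546875, 16.419797897338867), (58.457557678222656, 143.62811279296875), 87.23824310302734) [0.5558 0.017  0.012 ] [0.555  0.0173 0.0115]
top 0.003 7755 ((609.2780151367188, -284.51055908203125), (334.1727294921875, 307.63385009765625), 0.4747801423072815) [[0.459, -0.422, 0.003], [0.764, -0.143, 0.011]]
top 0.015 483 ((581.0099487304688, -261.2541198730469), (178.8975830078125, 224.211181640625), 88.21997833251953) [[0.468, -0.345, 0.016], [0.688, -0.173, 0.029]]
top 0.03 1126 ((580.176513671875, -256.9092712402344), (179.77122497558594, 220.99362182617188), 85.80645751953125) [[0.682, -0.351, 0.033], [0.689, -0.176, 0.148]]
top 0.155 668 ((689.8289184570312, -265.81512451171875), (184.85150146484375, 16.527111053466797), 88.13379669189453) [[0.681, -0.354, 0.159], [0.698, -0.177, 0.172]]
side 0.003 2563 ((707.261474609375, -546.9217529296875), (403.3321533203125, 958.190185546875), 18.33426856994629) [[0.469, -0.701, 0.003], [0.759, -0.171, 0.011]]
side 0.015 597 ((624.9943237304688, -601.1785888671875), (861.530517578125, 340.75927734375), 87.99362182617188) [[0.466, -0.684, 0.015], [0.798, -0.173, 0.029]]
side 0.03 2274 ((728.9575805664062, -447.77850341796875), (548.6494140625, 145.06057739257812), 87.1228256225586) [[0.651, -0.693, 0.032], [0.791, -0.176, 0.146]]
side 0.155 244 ((687.8892822265625, -265.1130065917969), (187.04867553710938, 17.399044036865234), 87.73401641845703) [[0.679, -0.353, 0.156], [0.698, -0.174, 0.167]]
```

View pics/crop.png

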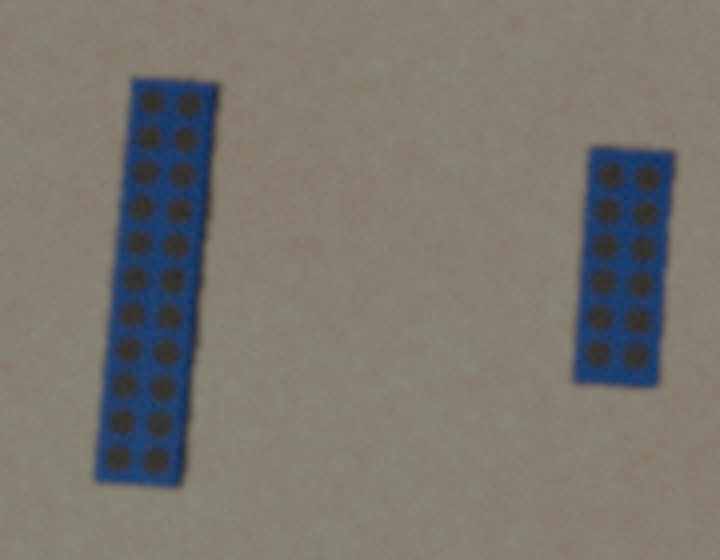

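The crop shows 11 hole rows on the chosen plate and 6 on the short one, so the choice holds. Now I'll refine the tray and plate poses and plan the reach.

```bash
cat >> h.py <<'E'
from scipy.spatial.transform import Rotation as R
def box(n,img,c,yaw,size,zoff,col):
    X,Y,Z=size;M=R.from_euler('z',yaw,degrees=True).as_matrix()
    P=np.array([[a*X/2,b*Y/2,zoff+k*Z] for k in(0,1) for a,b in((-1,-1),(1,-1),(1,1),(-1,1))])@M.T+np.r_[c,0]
    q=proj(n,P)
    for k in(0,4): cv2.polylines(img,[(q[k:k+4]*16).astype(np.int32)],True,col,1,cv2.LINE_AA,4)
def plan(target,yaw_turn_deg=0,rows=8,start=None):
    """rows to go to target TCP (world) with total turn about tool x in deg, shift spread evenly"""
    s=sense();p=np.array(s["position"]) if start is None else np.array(start);M=R.from_quat(s["tcp_rot"])
    t=yaw_turn_deg/rows;dw=(np.array(target)-p)/rows
    for i in range(rows):
        l=M.inv().apply(dw)*100;print(np.round(l,2).tolist(),round(t/5,2));M=M*R.from_euler('x',t,degrees=True)
E
python3 - <<'E'
from h import *
s=sense();print(R.from_quat(s["tcp_rot"]).as_matrix().round(3),finger_overhang)
W=np.load("pics/Wtop.npy")
k=(W[:,2]>.03)&(W[:,2]<.15)&(W[:,0]>.64)
a=np.polyfit(W[k,1],W[k,0],1);r=W[k,0]-np.polyval(a,W[k,1]);kk=abs(r)<.008;a=np.polyfit(W[k,1][kk],W[k,0][kk],1);print("wall inner yaw",-np.degrees(np.arctan(a[0])),np.polyval(a,-.2615))
W=np.load("pics/Wtop.npy");k=(W[:,2]>.016)&(W[:,2]<.03)&(W[:,0]<.5);print("lip",cv2.minAreaRect((W[k,:2]*1000).astype(np.float32)))
p=cv2.imread("pics/top0.png")
q=p.copy()
box("top",q,(.547,.281),-2.9,(.24,.05,.012),0,(0,255,255))
box("top",q,(.581,-.261),-2,(.226,.18,.006),0,(0,255,255))
c=np.array([.581,-.261]);d=np.array([np.cos(np.radians(2)),-np.sin(np.radians(2))])
box("top",q,c+.108*d,-2,(.01,.18,.165),0,(0,255,0));box("top",q,c-.108*d,-2,(.01,.18,.024),0,(0,255,0))
cv2.imwrite("pics/ov.png",cv2.resize(q[130:300,180:520],None,fx=2.3,fy=2.3,interpolation=2))
E
```

```text
[[-0.     0.305 -0.952]
 [ 0.    -0.952 -0.305]
 [-1.    -0.    -0.   ]] 0.008
wall inner yaw -1.980760317007799 0.6854132628044087
lip ((485.2260437011719, -258.37237548828125), (178.74537658691406, 32.28848648071289), 88.12091827392578)
```

View pics/ov.png

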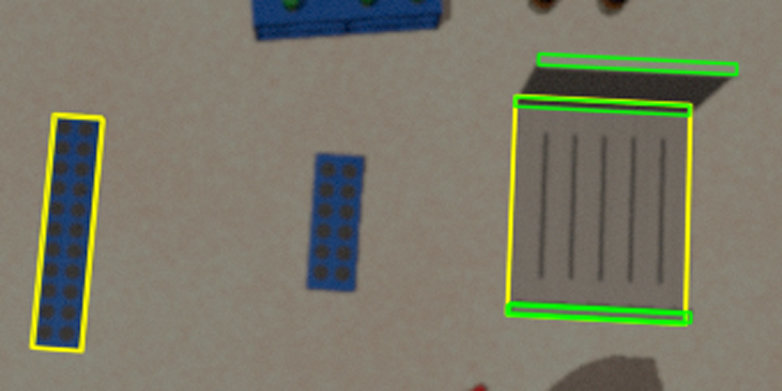

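The overlay matches the plate at crop (68,230) and the tray at (600,210). Plan: grip the plate 60 mm from its wall-side end and tilt it on the bench by lifting about its foot. Then I'll squeeze firmly, carry it over and set it in the tray.

```bash
python3 - <<'E'
from h import *
s=sense();p=np.array(s["position"]);t=np.array([.607,.278,.12]);print(p,s["time"])
plan(p+(t-p)*.25,20.7)
M=R.from_quat(s["tcp_rot"])*R.from_euler('x',20.7,degrees=True);print(M.as_matrix().round(3));print(M.inv().apply(t-p)*100*.75/24)
E
```

```text
[ 0.20575037 -0.6427611   0.24650264] 0.4
[0.4, -2.36, -2.07] 0.52
[0.4, -2.45, -1.96] 0.52
[0.4, -2.54, -1.85] 0.52
[0.4, -2.62, -1.73] 0.52
[0.4, -2.69, -1.61] 0.52
[0.4, -2.76, -1.49] 0.52
[0.4, -2.83, -1.36] 0.52
[0.4, -2.89, -1.24] 0.52
[[-0.    -0.051 -0.999]
 [ 0.    -0.999  0.051]
 [-1.    -0.     0.   ]]
[ 0.39616976 -2.93794227 -1.10426801]
```

Request:
{"name": "arm_command", "arguments": {
  "motion": [
    [-1, 0.4, -2.36, -2.07, 0.52],
    [-1, 0.4, -2.45, -1.96, 0.52],
    [-1, 0.4, -2.54, -1.85, 0.52],
    [-1, 0.4, -2.62, -1.73, 0.52],
    [-1, 0.4, -2.69, -1.61, 0.52],
    [-1, 0.4, -2.76, -1.49, 0.52],
    [-1, 0.4, -2.83, -1.36, 0.52],
    [-1, 0.4, -2.89, -1.24, 0.52]
  ]
}}

```text
time: 1.07
position: [0.3064, -0.4112, 0.2147]
tcp_rot: [0.707, -0.02, -0.707, -0.02]
contact_force: [1.4, -0.2, 0.3]
gripper_width: 0.0884
```

Request:
{"name": "arm_command", "arguments": {
  "motion": [
    [-1, 0.4, -2.94, -1.1, 0],
    [-1, 0.4, -2.94, -1.1, 0],
    [-1, 0.4, -2.94, -1.1, 0],
    [-1, 0.4, -2.94, -1.1, 0],
    [-1, 0.4, -2.94, -1.1, 0],
    [-1, 0.4, -2.94, -1.1, 0],
    [-1, 0.4, -2.94, -1.1, 0],
    [-1, 0.4, -2.94, -1.1, 0]
  ]
}}

```text
time: 1.73
position: [0.4069, -0.1811, 0.1829]
tcp_rot: [0.707, -0.019, -0.707, -0.019]
contact_force: [0.5, 0.5, -0.3]
gripper_width: 0.0879
```

Request:
{"name": "arm_command", "arguments": {
  "motion": [
    [-1, 0.4, -2.94, -1.1, 0],
    [-1, 0.4, -2.94, -1.1, 0],
    [-1, 0.4, -2.94, -1.1, 0],
    [-1, 0.4, -2.94, -1.1, 0],
    [-1, 0.4, -2.94, -1.1, 0],
    [-1, 0.4, -2.94, -1.1, 0],
    [-1, 0.4, -2.94, -1.1, 0],
    [-1, 0.4, -2.94, -1.1, 0]
  ]
}}

```text
time: 2.4
position: [0.5074, 0.0494, 0.1509]
tcp_rot: [0.707, -0.019, -0.707, -0.019]
contact_force: [0.8, -0.8, -1.1]
gripper_width: 0.0882
```

Request:
{"name": "arm_command", "arguments": {
  "motion": [
    [-1, 0.4, -2.94, -1.1, 0],
    [-1, 0.4, -2.94, -1.1, 0],
    [-1, 0.4, -2.94, -1.1, 0],
    [-1, 0.4, -2.94, -1.1, 0],
    [-1, 0.4, -2.94, -1.1, 0],
    [-1, 0.4, -2.94, -1.1, 0],
    [-1, 0.4, -2.94, -1.1, 0],
    [-1, 0, 0, 0, 0]
  ]
}}

```text
time: 3.07
position: [0.5964, 0.2539, 0.1222]
tcp_rot: [0.707, -0.017, -0.706, -0.019]
contact_force: [0.6, -0.2, 0.1]
gripper_width: 0.088
```

```bash
python3 - <<'E'
from h import *
p,d=grab_frame("top");cv2.imwrite("pics/top1.png",p)
s=sense();print(s["time"],s["position"],s["dq"].round(2),s["joint_pos"].round(2));print(R.from_quat(s["tcp_rot"]).as_matrix().round(3))
M=R.from_quat(s["tcp_rot"]);print(M.inv().apply(np.array([.607,.278,.010])-s["position"])*100)
E
```

```text
3.1167 [0.59526053 0.25157201 0.12216382] [-0.04 -0.04  0.05 -0.02  0.02 -0.01] [0.36 0.31 1.79 0.   1.05 1.98]
[[ 0.    -0.05  -0.999]
 [ 0.    -0.999  0.05 ]
 [-1.    -0.    -0.   ]]
[11.21707845 -2.69545247 -1.03993067]
```

Request:
{"name": "arm_command", "arguments": {
  "motion": [
    [-1, 0, -2.7, -1.0, 0],
    [-1, 2.0, 0, 0, 0],
    [-1, 2.5, 0, 0, 0],
    [-1, 2.5, 0, 0, 0],
    [-1, 1.5, 0, 0, 0],
    [-1, 1, 0, 0, 0],
    [-1, 0.7, 0, 0, 0],
    [-1, 0, 0, 0, 0]
  ]
}}

```text
time: 3.78
position: [0.6053, 0.2747, 0.0195]
tcp_rot: [-0.706, 0.019, 0.708, 0.019]
contact_force: [-1.1, -1.1, -0.5]
gripper_width: 0.0884
```

```bash
python3 - <<'E'
from h import *
p,d=grab_frame("top");q=p.copy();box("top",q,(.547,.281),-2.9,(.24,.05,.012),0,(0,255,255));cv2.imwrite("pics/top2.png",cv2.resize(q[140:300,130:290],None,fx=3.6,fy=3.6))
s=sense();print(s["time"],s["position"],s["contact_force"].round(1))
E
```

```text
3.8333 [0.60618679 0.27516764 0.02073364] [-0.1  1.1  0. ]
```

View pics/top2.png

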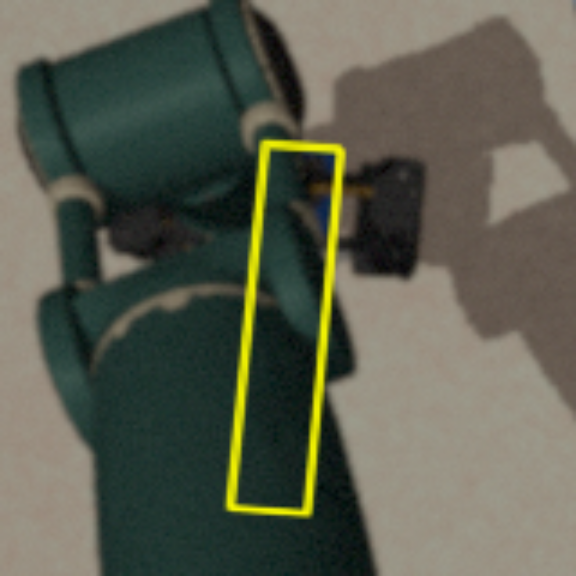

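The plate shows at crop (320,200) with the fingers astride it. I'll go down the last centimetre and close softly.

Request:
{"name": "arm_command", "arguments": {
  "motion": [
    [-1, 0.5, -0.3, 0, 0],
    [-1, 0.4, 0, 0, 0],
    [0.0, 0, 0, 0, 0],
    [1, 0, 0, 0, 0],
    [1, 0, 0, 0, 0],
    [1, 0, 0, 0, 0],
    [1, 0, 0, 0, 0],
    [1, 0, 0, 0, 0]
  ],
  "squeeze": 8
}}

```text
time: 4.5
position: [0.6065, 0.2787, 0.0119]
tcp_rot: [0.707, -0.019, -0.707, -0.019]
contact_force: [0.5, 0.5, -0.3]
gripper_width: 0.05
```

```bash
python3 - <<'E'
from h import *
p,d=grab_frame("side");cv2.imwrite("pics/s3.png",p)
s=sense();print(s["time"],s["position"],s["contact_force"].round(1),s["gripper_width"])
# arc: grip 60mm from centre, foot at -120: pivot bottom edge. centre-of-thickness grip at (180,6) from foot bottom corner
for th in range(0,41,4):
    t=np.radians(th);print(th,((180*np.cos(t)-6*np.sin(t))-180).round(1),(180*np.sin(t)+6*np.cos(t)-6).round(1))
E
```

```text
4.55 [0.60648061 0.27869639 0.01195155] [-0.4 -0.1  0.8] 0.0500990365224646
0 0.0 0.0
4 -0.9 12.5
8 -2.6 25.0
12 -5.2 37.3
16 -8.6 49.4
20 -12.9 61.2
24 -18.0 72.7
28 -23.9 83.8
32 -30.5 94.5
36 -37.9 104.7
40 -46.0 114.3
```

View pics/s3.png

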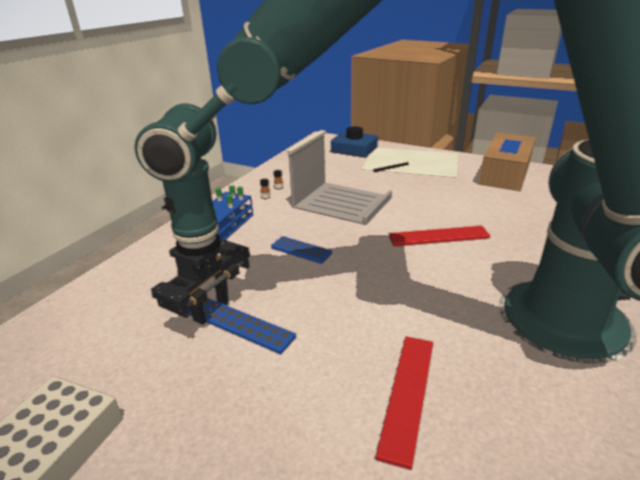

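The picture shows the fingers astride the wall-side part of the plate at (205,300), with opening 50.1 mm, so it is gripped. Now I'll tilt it about its foot with a light grip.

Request:
{"name": "arm_command", "arguments": {
  "motion": [
    [1, 0.2, 0, 0, 0],
    [1, 0, 0, 0, 0],
    [1, -1.3, 0, 0.1, 0],
    [1, -1.3, 0, 0.2, 0],
    [1, -1.2, 0, 0.3, 0],
    [1, -1.2, 0, 0.3, 0],
    [1, 0, 0, 0, 0],
    [1, 0, 0, 0, 0]
  ],
  "squeeze": 6
}}

```text
time: 5.22
position: [0.5983, 0.2797, 0.0618]
tcp_rot: [0.708, -0.018, -0.706, -0.019]
contact_force: [0.4, -0.3, -1.3]
gripper_width: 0.05
```

```bash
python3 - <<'E'
from h import *
p,d=grab_frame("side");cv2.imwrite("pics/s4.png",cv2.resize(p[180:380,120:340],None,fx=3,fy=3))
s=sense();print(s["time"],s["position"],s["contact_force"].round(1),s["gripper_width"])
E
```

```text
5.2667 [0.59769318 0.27933712 0.06071048] [ 0.3  0.1 -0.5] 0.05016752610978877
```

View pics/s4.png

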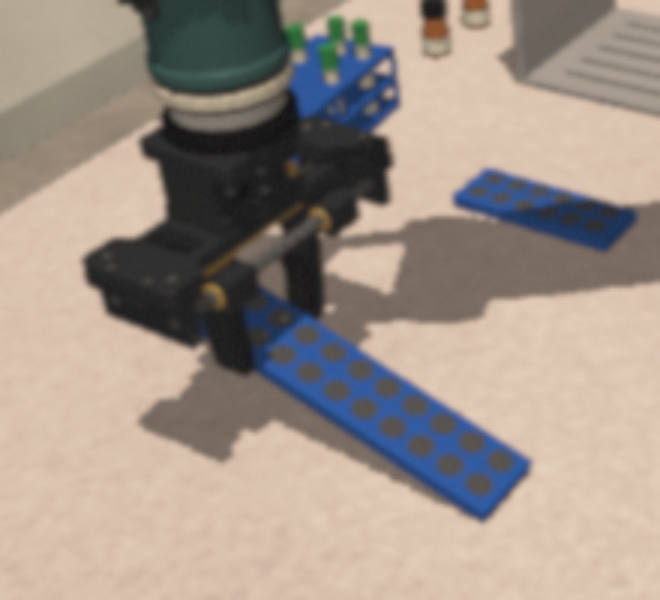

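The plate pivots in the pads as hoped and its foot at crop (490,500) is on the bench. I'll tilt on to about 38°, then firm the grip.

Request:
{"name": "arm_command", "arguments": {
  "motion": [
    [1, -1.2, 0, 0.5, 0],
    [1, -1.2, 0, 0.6, 0],
    [1, -1.2, 0, 0.65, 0],
    [1, -1.2, 0, 0.75, 0],
    [1, -1.2, 0, 0.8, 0],
    [1, 0, 0, 0, 0],
    [1, 0, 0, 0, 0],
    [1, 0, 0, 0, 0]
  ],
  "squeeze": 6
}}

```text
time: 5.93
position: [0.5646, 0.281, 0.1203]
tcp_rot: [0.707, -0.019, -0.706, -0.019]
contact_force: [0.6, -0.1, 1.2]
gripper_width: 0.0499
```

Request:
{"name": "arm_command", "arguments": {
  "motion": [
    [1, 0, 0, 0, 0],
    [1, 0, 0, 0, 0],
    [1, 0, 0, 0, 0],
    [1, -1, 0, 0, 0],
    [1, -2, 0, 0, 0],
    [1, -2, 0, 0, 0],
    [1, 0, 0, 0, 0],
    [1, 0, 0, 0, 0]
  ],
  "squeeze": 55
}}

```text
time: 6.6
position: [0.5653, 0.2812, 0.1711]
tcp_rot: [0.708, -0.018, -0.706, -0.019]
contact_force: [-0.3, 0.2, -1.3]
gripper_width: 0.0491
```

```bash
cat >> h.py <<'E'
def slope():
    # blue-plate points from both cameras near gripper; PCA in world
    s=sense();out=[]
    for n in("side","top"):
        p,d=grab_frame(n);cv2.imwrite(f"pics/{n}_{s['time']:.2f}.png",p)
        b=p.astype(int);m=((b[...,0]-b[...,2])>40)&(d>0);v,u=np.nonzero(m);W=world(n,np.c_[u,v],d[v,u])
        k=(np.abs(W[:,1]-s["position"][1])<.045)&(np.abs(W[:,0]-s["position"][0]+.06)<.2)&(W[:,2]<s["position"][2]+.06)
        W=W[k]
        if len(W)<50: print(n,"few",len(W));continue
        A=np.c_[W[:,:2],np.ones(len(W))]
        for _ in range(3):
            c=np.linalg.lstsq(A,W[:,2],rcond=None)[0];r=W[:,2]-A@c;g=abs(r)<.006;A,W=A[g],W[g]
        print(n,len(W),"plane slope x",np.degrees(np.arctan(c[0])).round(1),"slope y",np.degrees(np.arctan(c[1])).round(1),"min",np.percentile(W,1,axis=0).round(3),"max",np.percentile(W,99,axis=0).round(3))
    s=sense();print(s["time"],s["position"].round(4),s["contact_force"].round(1),s["gripper_width"])
E
python3 -c "
from h import *
slope()"; ls pics
```

```text
side 1860 plane slope x 38.1 slope y -4.6 min [0.426 0.258 0.061] max [0.578 0.313 0.183]
top 86 plane slope x 38.8 slope y -5.8 min [0.515 0.255 0.129] max [0.611 0.279 0.209]
6.7 [0.5637 0.2805 0.1686] [-0.1 -0.1  0.1] 0.049677493316062464
Wside.npy
Wtop.npy
crop.png
ov.png
s3.png
s4.png
side0.npy
side0.png
side_6.60.png
top0.npy
top0.png
top1.png
top2.png
top_6.60.png
```

```bash
cat >> h.py <<'E'
def plate_pts(g,yaw,th,a=.18,L=.24):
    # g: centreline grip point (mid thickness), a: distance foot->grip
    M=R.from_euler('ZY',[yaw,-th],degrees=True)
    return M.apply(np.array([[x,y,z] for z in(-.006,.006) for x,y in((-a,-.025),(L-a,-.025),(L-a,.025),(-a,.025))]))+g
def ovp(n,img,P,col=(0,255,255)):
    q=proj(n,P)
    for k in(0,4): cv2.polylines(img,[(q[k:k+4]*16).astype(np.int32)],True,col,1,cv2.LINE_AA,4)
E
python3 - <<'E'
from h import *
s=sense();P=plate_pts(s["position"]-[0,0,.004],-2.9,38)
a=cv2.imread("pics/side_6.60.png");b=cv2.imread("pics/top_6.60.png");ovp("side",a,P);ovp("top",b,P)
a=cv2.resize(a[180:350,160:330],(400,400));b=cv2.resize(b[130:300,130:300],(400,400));cv2.imwrite("pics/ov5.png",np.hstack([a,b]))
E
```

```text
(no output)
```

View pics/ov5.png

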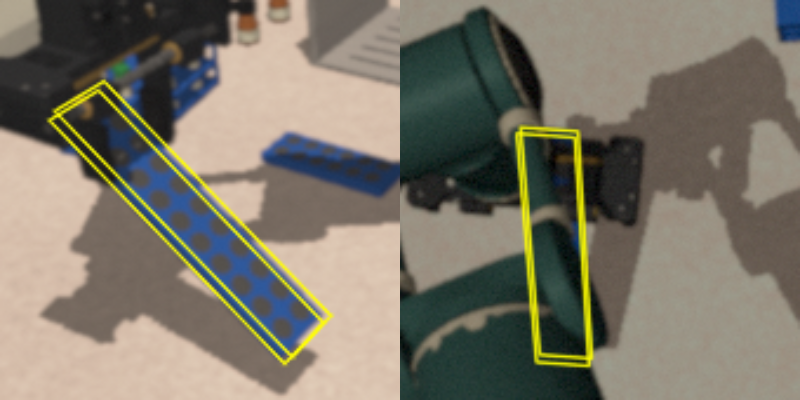

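The overlay is within a few pixels, so the plate is at about 38° and 180 mm from grip to foot. I'll carry it across at x ≈ 0.60, clear of the panel.

Request:
{"name": "arm_command", "arguments": {
  "motion": [
    [1, -0.2, 1.2, -0.1, 0],
    [1, -0.15, 2.45, -0.28, 0],
    [1, -0.15, 2.45, -0.28, 0],
    [1, -0.15, 2.45, -0.28, 0],
    [1, -0.15, 2.45, -0.28, 0],
    [1, -0.15, 2.45, -0.28, 0],
    [1, -0.15, 2.45, -0.28, 0],
    [1, -0.15, 2.45, -0.28, 0]
  ]
}}

```text
time: 7.37
position: [0.5739, 0.0943, 0.1808]
tcp_rot: [-0.706, 0.019, 0.708, 0.019]
contact_force: [-0.2, -0.3, -0.7]
gripper_width: 0.0492
```

Request:
{"name": "arm_command", "arguments": {
  "motion": [
    [1, -0.15, 2.45, -0.28, 0],
    [1, -0.15, 2.45, -0.28, 0],
    [1, -0.15, 2.45, -0.28, 0],
    [1, -0.15, 2.45, -0.28, 0],
    [1, -0.15, 2.45, -0.28, 0],
    [1, -0.15, 2.45, -0.28, 0],
    [1, -0.15, 2.45, -0.28, 0],
    [1, -0.15, 2.45, -0.28, 0]
  ]
}}

```text
time: 8.03
position: [0.5856, -0.1022, 0.1928]
tcp_rot: [-0.706, 0.019, 0.708, 0.019]
contact_force: [-0.0, 0.8, -0.7]
gripper_width: 0.0494
```

Request:
{"name": "arm_command", "arguments": {
  "motion": [
    [1, -0.15, 2.45, -0.28, 0],
    [1, -0.15, 2.45, -0.28, 0],
    [1, -0.15, 2.45, -0.28, 0],
    [1, -0.15, 2.45, -0.28, 0],
    [1, -0.15, 2.45, -0.28, 0],
    [1, -0.15, 2.45, -0.28, -0.18],
    [1, 0, 1.2, -0.15, 0],
    [1, 0, 0, 0, 0]
  ]
}}

```text
time: 8.7
position: [0.5961, -0.2628, 0.202]
tcp_rot: [-0.706, 0.015, 0.708, 0.014]
contact_force: [0.4, -0.6, -0.4]
gripper_width: 0.0492
```

Request:
{"name": "arm_command", "arguments": {
  "motion": [
    [1, 0, 0, 0, 0],
    [1, 0, 0, 0, 0],
    [1, 0, 0, 0, 0],
    [1, 0, 0, 0, 0],
    [1, 0, 0, 0, 0],
    [1, 0, 0, 0, 0],
    [1, 0, 0, 0, 0],
    [1, 0, 0, 0, 0]
  ]
}}

```text
time: 9.37
position: [0.5972, -0.2599, 0.2033]
tcp_rot: [0.707, -0.013, -0.707, -0.013]
contact_force: [0.1, -0.4, -0.7]
gripper_width: 0.049
```

```bash
python3 - <<'E'
from h import *
slope();s=sense();P=plate_pts(s["position"]-[0,0,.004],-2.,38)
print(R.from_quat(s["tcp_rot"]).as_matrix().round(3));print(s["joint_pos"].round(2))
import glob,os
f=sorted(glob.glob("pics/side_*.png"),key=os.path.getmtime)[-1];a=cv2.imread(f);b=cv2.imread(f.replace("side_","top_"));ovp("side",a,P);ovp("top",b,P)
cv2.imwrite("pics/ov6.png",np.hstack([cv2.resize(a[60:260,250:450],(400,400)),cv2.resize(b[120:320,350:550],(400,400))]))
E
```

```text
side 380 plane slope x 38.0 slope y -9.5 min [ 0.459 -0.272  0.094] max [ 0.641 -0.228  0.236]
top few 27
9.4667 [ 0.5971 -0.2601  0.2033] [-0.5 -0.3 -1.2] 0.048969826463547673
[[ 0.    -0.037 -0.999]
 [-0.    -0.999  0.037]
 [-1.     0.    -0.   ]]
[-0.45  0.25  1.7  -0.    1.19  1.16]
```

View pics/ov6.png

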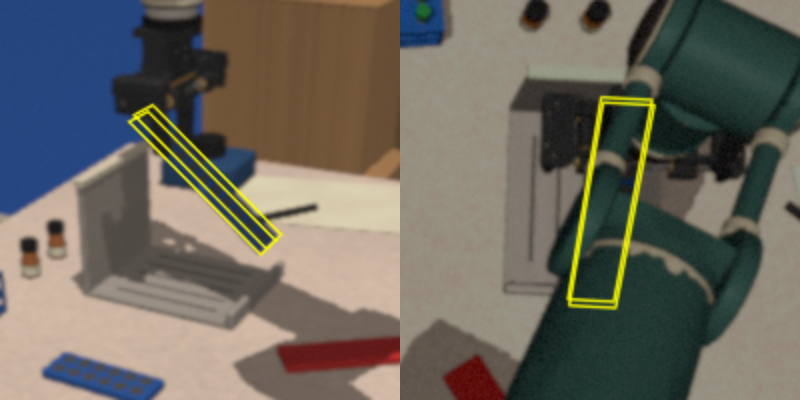

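The overlay fits the plate in the side view, from crop (140,115) to (270,245). It is in front of the panel with its foot over the tray. I'll move to x = 0.627 and go down until the foot is just above lip height.

Request:
{"name": "arm_command", "arguments": {
  "motion": [
    [1, 0, 0.1, -1.0, 0],
    [1, 0, 0.1, -1.0, 0],
    [1, 0, 0, -1.0, 0],
    [1, 1.5, 0, 0, 0],
    [1, 1.5, 0, 0, 0],
    [1, 1.5, 0, 0, 0],
    [1, 1.0, 0, 0, 0],
    [1, 0, 0, 0, 0]
  ]
}}

```text
time: 10.13
position: [0.6261, -0.2625, 0.1448]
tcp_rot: [-0.705, 0.012, 0.709, 0.014]
contact_force: [-0.2, 0.8, -1.3]
gripper_width: 0.0491
```

```bash
cat > look.py <<'E'
from h import *
import sys,glob,os
slope();s=sense();P=plate_pts(s["position"]-[0,0,.004],-2.,float(sys.argv[2]))
f=sorted(glob.glob("pics/side_*.png"),key=os.path.getmtime)[-1];a=cv2.imread(f);b=a.copy();ovp("side",a,P)
c=np.array([.581,-.261]);d=np.array([np.cos(np.radians(2)),-np.sin(np.radians(2))])
box("side",a,c+.108*d,-2,(.01,.18,.165),0,(0,255,0));box("side",a,c-.108*d,-2,(.01,.18,.024),0,(0,255,0))
cv2.imwrite(f"pics/{sys.argv[1]}.png",np.hstack([cv2.resize(b[90:240,270:420],(400,400),interpolation=2),cv2.resize(a[90:240,270:420],(400,400),interpolation=2)]))
E
python3 look.py ov7 38
```

```text
side 368 plane slope x 37.5 slope y -9.5 min [ 0.486 -0.273  0.034] max [ 0.668 -0.231  0.174]
top few 0
10.2333 [ 0.6273 -0.2632  0.1478] [-0.4  0.4 -0.3] 0.04893274238059239
```

View pics/ov7.png

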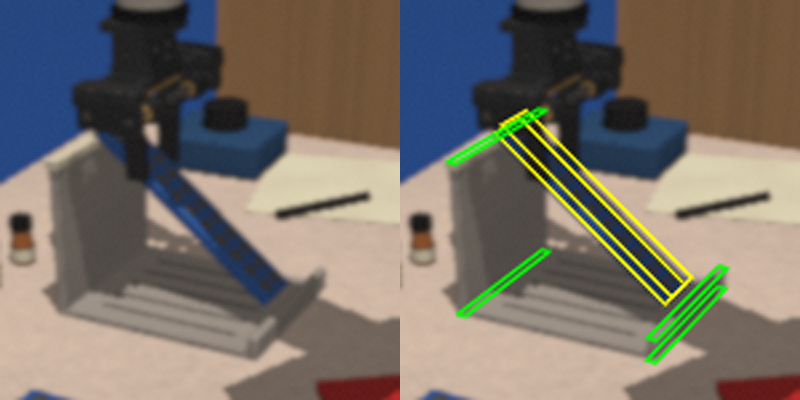

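The plate's foot at left crop (270,290) is just inside and above the lip, and the upper end at (110,140) is just short of the panel. Now I'll lower it towards the floor.

Request:
{"name": "arm_command", "arguments": {
  "motion": [
    [1, 0.6, 0, 0, 0],
    [1, 0.5, 0, 0, 0],
    [1, 0.4, 0, 0, 0],
    [1, 0.3, 0, 0, 0],
    [1, 0.1, 0, 0, 0],
    [1, 0, 0, 0, 0],
    [1, 0, 0, 0, 0],
    [1, 0, 0, 0, 0]
  ]
}}

```text
time: 10.9
position: [0.6272, -0.2634, 0.1295]
tcp_rot: [0.707, -0.013, -0.707, -0.013]
contact_force: [-1.0, -0.4, -1.8]
gripper_width: 0.0492
```

```bash
python3 look.py ov8 38; python3 -c "
from rig import *
import numpy as np
s=[]
for i in range(4): grab_frame('side'); s.append(sense()['contact_force'])
print(np.mean(s,0))"
```

```text
side 365 plane slope x 37.8 slope y -7.8 min [ 0.488 -0.275  0.019] max [ 0.669 -0.233  0.157]
top few 0
11.0 [ 0.6272 -0.2634  0.1296] [-0.5  0.1 -1.4] 0.049138628832408104
[-0.13238651 -0.05794298 -0.79146506]
```

View pics/ov8.png

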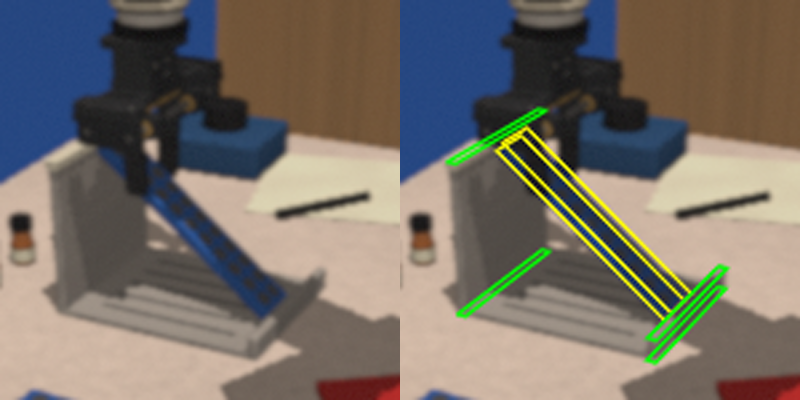

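Request:
{"name": "arm_command", "arguments": {
  "motion": [
    [1, 0, 0, 0, 0],
    [1, 0, 0, 0, 0],
    [1, 0.3, 0, 0, 0],
    [1, 0.2, 0, 0.3, 0],
    [1, 0, 0, 0.3, 0],
    [1, 0, 0, 0.2, 0],
    [1, 0, 0, 0, 0],
    [1, 0, 0, 0, 0]
  ],
  "squeeze": 7
}}

```text
time: 11.87
position: [0.6216, -0.2635, 0.1264]
tcp_rot: [0.709, -0.014, -0.705, -0.013]
contact_force: [3.9, 0.9, 2.7]
gripper_width: 0.0502
```

Request:
{"name": "arm_command", "arguments": {
  "motion": [
    [1, 0.2, 0, -0.2, 0],
    [1, 0.3, 0, -0.3, 0],
    [1, 0.2, 0, -0.3, 0],
    [1, 0.2, 0, -0.2, 0],
    [1, 0.1, 0, -0.1, 0],
    [1, 0, 0, 0, 0],
    [1, 0, 0, 0, 0],
    [1, 0, 0, 0, 0]
  ],
  "squeeze": 5
}}

```text
time: 12.53
position: [0.6294, -0.2634, 0.1138]
tcp_rot: [-0.706, 0.013, 0.708, 0.013]
contact_force: [-0.4, 0.0, 5.0]
gripper_width: 0.0502
```

```bash
python3 look.py ov9 34
```

```text
side 365 plane slope x 33.1 slope y -8.6 min [ 0.489 -0.272  0.02 ] max [ 0.673 -0.232  0.14 ]
top few 3
12.6333 [ 0.6294 -0.2634  0.1138] [-0.8  0.5  4.4] 0.04963448429320868
```

View pics/ov9.png

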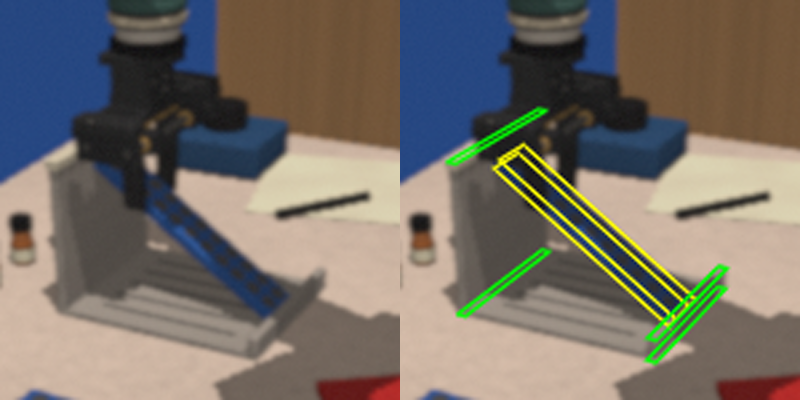

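The lip contact was felt (3.9 N) and the plate now slopes about 33–34° from foot to panel. I'll release it.

Request:
{"name": "arm_command", "arguments": {
  "motion": [
    [0.4, 0, 0, 0, 0],
    [0.0, 0, 0, 0, 0],
    [-0.5, 0, 0, 0, 0],
    [-1, 0, 0, 0, 0],
    [-1, 0, 0, 0, 0],
    [-1, 0, 0, 0, 0],
    [-1, 0, 0, 0, 0],
    [-1, 0, 0, 0, 0]
  ]
}}

```text
time: 13.3
position: [0.6299, -0.2633, 0.114]
tcp_rot: [-0.707, 0.013, 0.707, 0.013]
contact_force: [-0.4, 0.7, -0.5]
gripper_width: 0.0869
```

```bash
python3 look.py ov10 34
```

```text
side 367 plane slope x 33.3 slope y -8.4 min [ 0.489 -0.273  0.02 ] max [ 0.672 -0.233  0.141]
top few 4
13.4 [ 0.63   -0.2634  0.1141] [ 0.6 -0.5  0.2] 0.08851076747006074
```

View pics/ov10.png

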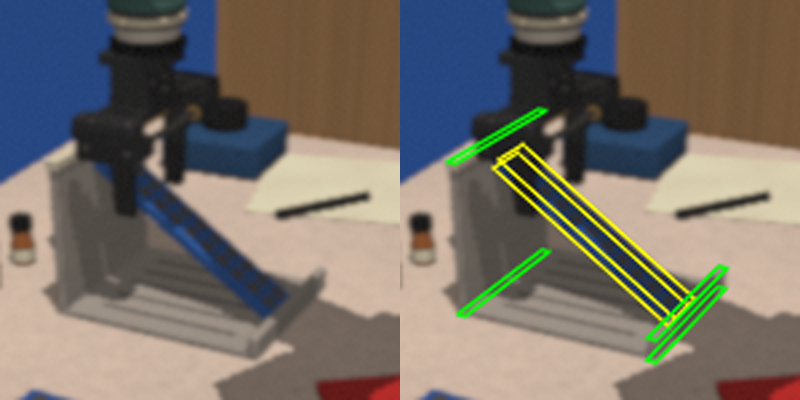

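The plate, from (110,165) to (270,300), stayed put with the fingers open. I'll retreat straight up, then back off to clear the view.

Request:
{"name": "arm_command", "arguments": {
  "motion": [
    [-1, -0.5, 0, 0, 0],
    [-1, -1, 0, 0, 0],
    [-1, -2, 0, 0, 0],
    [-1, -2.5, 0, 0, 0],
    [-1, -3, 0, 0, 0],
    [-1, -3, 0, 0, 0],
    [-1, -1.5, 0, 0, 0],
    [-1, 0, 0, 0, 0]
  ]
}}

```text
time: 14.07
position: [0.6328, -0.2647, 0.2567]
tcp_rot: [0.711, -0.015, -0.703, -0.012]
contact_force: [0.7, 0.5, 0.4]
gripper_width: 0.0881
```

Request:
{"name": "arm_command", "arguments": {
  "motion": [
    [-1, 0, -2, 0.5, 0],
    [-1, 0, -3, 1, 0],
    [-1, 0, -3.5, 1, 0],
    [-1, 0, -3.5, 1, 0],
    [-1, 0, -3.5, 1, 0],
    [-1, 0, -3.5, 1, 0],
    [-1, 0, -3.5, 1, 0],
    [-1, 0, -3.5, 1, 0]
  ]
}}

```text
time: 14.73
position: [0.5634, 0.0008, 0.2482]
tcp_rot: [-0.706, 0.013, 0.707, 0.013]
contact_force: [0.1, 0.1, -0.2]
gripper_width: 0.0884
```

Request:
{"name": "arm_command", "arguments": {
  "motion": [
    [-1, 0, -3.5, 1, 0],
    [-1, 0, -3.5, 0, 0],
    [-1, 0, -3, 0, 0],
    [-1, 0, -2, 0, 0],
    [-1, 0, 0, 0, 0],
    [-1, 0, 0, 0, 0],
    [-1, 0, 0, 0, 0],
    [-1, 0, 0, 0, 0]
  ]
}}

```text
time: 15.4
position: [0.5591, 0.1184, 0.2487]
tcp_rot: [-0.707, 0.014, 0.707, 0.013]
contact_force: [0.0, -0.0, -0.5]
gripper_width: 0.0879
```

```bash
python3 - <<'E'
from h import *
s=sense();print(s["time"],s["position"])
a,da=grab_frame("side");b,d=grab_frame("top")
x=np.abs
bb=b.astype(int);m=((bb[...,0]-bb[...,2])>20);m[:140]=0;m[300:]=0;m[:,:385]=0;m[:,515:]=0
v,u=np.nonzero(m&(d>0));W=world("top",np.c_[u,v],d[v,u])
c=np.array([.581,-.261,0]);M=R.from_euler('z',-2,degrees=True).as_matrix();T=(W-c)@M
k=(T[:,2]>.01);T=T[k];print(len(T),np.percentile(T,[1,50,99],axis=0).round(4))
co=np.polyfit(T[:,0],T[:,2],1);print("slope",np.degrees(np.arctan(co[0])),"mid z@x0 top face",np.polyval(co,0))
cy=np.polyfit(T[:,0],T[:,1],1);print("yaw in tray",np.degrees(np.arctan(cy[0])),"y mid",np.polyval(cy,0))
# short plate
m=((bb[...,0]-bb[...,2])>15);v,u=np.nonzero(m[188:268,305:350]);print("short",onplane("top",np.c_[u+305,v+188],.012).mean(0))
cv2.imwrite("pics/fin.png",np.hstack([cv2.resize(a[90:240,270:420],(400,400),interpolation=2),cv2.resize(b[130:300,370:540],(400,400),interpolation=2)]));cv2.imwrite("pics/finfull.png",np.hstack([a,b])[:, ::1][::2,::2])
E
```

```text
15.4 [0.55909999 0.11838203 0.24871131]
1757 [[-0.0998 -0.026   0.0166]
 [ 0.0068 -0.0007  0.0877]
 [ 0.1006  0.0236  0.1499]]
slope 33.02711030227049 mid z@x0 top face 0.08363224071680621
yaw in tray -0.37711860497789973 y mid -0.0005962291056891584
short [0.56035728 0.00972109 0.012     ]
```

View pics/fin.png

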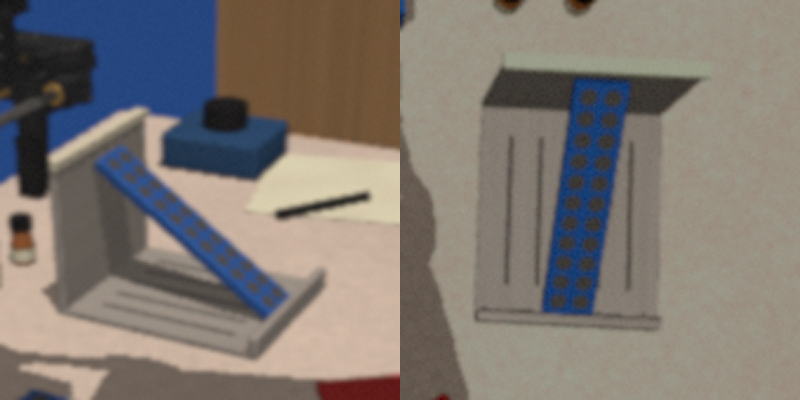

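View pics/finfull.png

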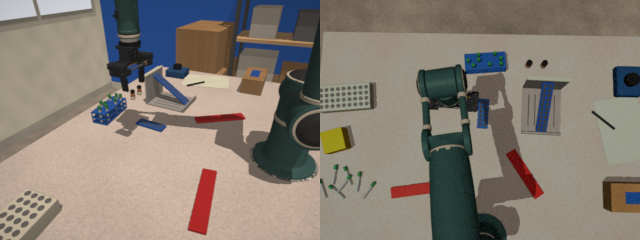

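The plate leans from the lip at right crop (570,310) to the panel at (600,85), centred and straight. The short plate and the rack are in place.

```bash
python3 -c "
from rig import *
s=sense();print(s['time'],s['contact_force'].round(1));print(sign_off())"
```

```text
15.5 [ 1.6 -0.2  0.2]
the job is handed in; nothing more can be done
None
```

The long blue plate is leaning in the drain tray, released, and the job was handed in at 15.5 s. I gripped it 60 mm from one end and pivoted it to about 38° on its foot. I then carried it to the tray, set the foot against the lip and swung the upper end onto the panel.

**Last checks after retreating (top camera):**
- **Slope and height:** the slope is about 33° and the centre about 76 mm above the tray origin. The expected values are 34° and 78 mm, so both are within measuring error.
- **Position:** it spans the tray from lip to panel, about 1 mm off the middle of the width and 0.4° off straight. I felt the foot touch the lip (about 4 N) during placing.
- **Bystanders:** the short plate measured where it was at the start to within about 1 mm, although the arm partly hid it. I checked the tube rack only by eye, and it looked unmoved.

**Disagreement:** the side camera ran a few millimetres off the top camera and gave unreliable sideways slope readings, so I relied on the top camera.

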